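Fit a snap ring over an axle stub with spreading pliers

TASK

Oil the axle stub first: press the red nozzle cap of the oil can beside it right down and let it come back up. Then take the snap-ring pliers out of their fork stand by the two red handles, squeeze them fully so that the ring on their tips is spread, lower the ring over the end of the stub until it lies on the hub's face, level with the groove, and finish there, still gripping the pliers upright with the ring held spread round the groove. Leave the mug, the bottle with the orange cap and the tape roll alone.

Things in the scene. Friction and masses are not known exactly. Their poses are not given: they have to be found in the camera images.
- fixture: Grey base plate 100 (x) x 210 (y) x 10 mm, fixed, origin centre of its underside. On it, 50 mm to -y, a round blue hub 80 mm across with an upright steel axle stub, and 55 mm to +y a yellow oil can 45 mm across with a red nozzle cap.
- groove (a point): On the stub's vertical axis at mid-height of its dark groove, 49 mm above the bench. Groove 8 mm high, 27.6 mm across. The hub's flat top face (62 mm across) is 4 mm below this point. The stub above the groove is 32 mm across with a tapered end; its top is 21 mm above this point.
- nozzle_top (a point): Centre of the top of the red nozzle cap (23 mm across) on the oil can; 139 mm above the bench when up. It moves down with the cap.
- nozzle (a joint): Nozzle cap travel in m: 0 up, 0.009 right down. Sprung: about 2 N to start, 5 N right down; it comes up by itself.
- pliers: Snap-ring pliers, loose, 0.3 kg, upright in the stand. Origin: the pivot, 105 mm above the bench at the start. z up between the handles, y across them (squeezing direction), x to the ring side. Dark hanger plate 50 mm wide (y), x -28 to 4 mm, rests on the fork 10 mm below the origin. Lift straight up, at least 95 mm, before moving sideways.
- handles (a point): Where to grip: midway between the two red handles, 48 mm above the pliers' origin. Handles 16 mm wide (x), from 32 mm below to 20 mm above this point, leaning outwards: 38 mm over their outsides at the foot, 56 mm at the top when free; squeezed to their stop they stand parallel, 31 mm over the outsides.
- pliers_left (a joint): Angle of each handle in rad: 0 free (ring closed), about 0.20 to 0.22 squeezed to the stop (ring fully spread, about 3 mm of room round the stub). The ring passes the stub from about 0.15 up. Sprung: about 3 N at the handles to start, 7 N at the stop; let go, they open and the ring closes.
- ring_bore (a point): Where the stub's axis should stand in the snap ring (steel, 4 mm thick, 38 mm across when closed, gap at the pliers' pins), at mid-thickness: 80 mm below the pliers' origin, 21 mm ahead of it in x, fixed to the pliers. With the ring lying on the hub's face it is 2 mm below point groove.
- stand: Green fork stand, fixed; base 120 (x) x 85 (y) x 10 mm, origin centre of its underside, straight below the pliers' origin. Fork open to its +x: back post 44 to 32 mm behind the origin, prongs with low lips 17 to 32 mm either side, reaching 9 mm ahead; lips up to 101 mm above the bench.
- mug: Bystander: white mug. Origin: centre of its underside.
- bottle: Bystander: small bottle with orange cap, 143 mm tall. Origin: centre of its underside.
- tape_roll: Bystander: roll of tan tape lying flat, 98 mm across. Origin: centre of its underside.

How it is judged (in metres and radians):
On the way, in this order (a step that is already met when the one before it is completed fails the run):
1. the nozzle cap is pressed right down (value of joint nozzle above 0.006 m), for 0.1 s.
2. the nozzle cap has come back up (value of joint nozzle below 0.001 m), for 0.1 s.
3. the ring is held spread over the end of the stub (value of joint pliers_left above 0.16 rad and horizontal distance between ring_bore and groove below 0.015 m and z of ring_bore in the frame of groove above 0.021 m), for 0.1 s.
At the end, for the whole second after the job is handed in: The fingers hold the pliers upright (within 7 degrees) and squeezed to more than 0.16 rad; the middle of the spread ring is within 7 mm of the stub's axis and at the height of the groove (4.5 mm below to 3 mm above its middle), at rest; the nozzle cap is up (value of joint pliers_left above 0.16 rad and horizontal distance between ring_bore and groove below 0.007 m and z of ring_bore in the frame of groove between -0.0045 and 0.003 m and angle between pliers's own z axis and vertical below 0.12 rad and contact force between pliers and the fingers above 3 N and linear speed of pliers below 0.02 m/s and value of joint nozzle below 0.001 m); the arm keeps its last pose, push and grip.
It fails at once if the white mug is shoved or knocked over (distance of mug from where it was at the start of the episode above 0.03 m).
It fails at once if the small bottle with orange cap is shoved or knocked over (distance of bottle from where it was at the start of the episode above 0.03 m).
It fails at once if the roll of tan tape lying flat is shoved or knocked over (distance of tape_roll from where it was at the start of the episode above 0.03 m).
It also fails if it takes over 51 s, if anything falls off the work surface, if the arm or the gripper's body presses on something with over 40 N, if the wrist force passes 120 N, or if a joint passes its speed limit or range.

ROBOT

A 7-joint arm with a two-finger parallel gripper is mounted at the origin on a cart in front of the work surface, level with it; the furniture and walls round the work are solid. World frame = base frame: x ahead of the robot, y to its left, z up, the work surface at z = 0. Lengths are in mm, angles in rad, forces in N, time in s.
With the tool pointing down it reaches from about 425 to 875 mm from the base axis. Payload 4.7 kg.
Tool frame: the origin (TCP) lies midway between the tips of the shut fingers; the grasp point (between the pads) lies arm.pinch_z behind it (arm.pinch_z is the distance from the TCP to the grasp point, in mm); z points along the fingers, y is the line along which they close (so a half turn about z gives the same grasp; the last joint's range is limited). The gripper opens to 85 mm and grips with 20 to 120 N. Pads are 22 mm wide; open, the fingers measure 114 mm over their backs; the gripper's body (76 mm by 85 mm) begins 54 mm behind the grasp point. The pads swing forward as they close: fully open they stand 13 mm farther back than shut.
Start: joints at [1.134, 0.321, -0.07, 1.45, 0.023, 1.371, -0.057], TCP at [283.18, -585.093, 231.349] pointing down, gripper open.
Joint ranges: [-2.86, 2.86], [-0.3, 2.09], [-1.38, 1.24], [0.06, 2.45], [-1.56, 4.7], [0.09, 2.05], [-2.69, 2.69]. Speed limits (rad/s): [2.57, 2.57, 3.14, 3.14, 3.14, 3.14, 3.14].

INTERFACE

Orientations are given as a 3x3 rotation matrix whose columns are the frame's x, y, z axes.
In Python, from workcell import arm gives the robot as it stands. The module is installed in compiled form; this text tells all that it offers.
- The arm moves only by the tool carry_out, never from a script. Its argument "steps" is a list of rows, each a list of 6 numbers: the shift along the tool's x, y, z scaled (see below), then the turn, a rotation vector about the tool's x, y, z scaled (see below). In form: [[dx, dy, dz, wx, wy, wz], ...]. A call has 1 to 8 rows; each row shifts and turns the commanded pose from where the row before left it, along the tool's axes as they then stand; what a row does not reach is not made up. The controller multiplies each number of a shift by 1000 mm and each number of a turn by 60 degrees. A row lasts 1/8 s, in which the tool goes at most 62.5 mm and 10.7 degrees, less where a joint would pass 70% of its speed; a pose out of reach is approached as far as the arm can. A call with a number of a shift or a turn outside -1 to 1 is refused whole. A call with a gripper value outside its range is refused whole. "grip" is the closure, from 0 (fully open) to 1 (shut), set as the call begins (left out, the last holds). The fingers move at their own pace and stop on an object; "squeeze" is the grip in N (left out, the last holds). Time passes only in rows, so rows that do not move let the fingers close. It gives the time, the measured TCP pose, the force, the opening and the grip force at its end, in the units of the state.
- arm.observe(): the state, without advancing time (a new reading comes with each control period).
- arm.read_camera(name): name is "scene" or "top" or "wrist"; returns a dict with "pixels" (384x512x3 uint8, blue, green, red), "depth" (384x512 float32, mm along the optical axis (not along the pixel's ray), 0 where there is no reading), "fx", "fy", "cx", "cy" (pixels), "camera_from_world" (4x4, takes a point from world to camera coordinates); the wrist camera has in their place "hand_eye" (4x4, takes a point from camera to tool coordinates, whose origin is the TCP and whose axes are the flange's). Camera axes: x right, y down, z forward; pixel columns grow to the right and rows downward; lengths in mm; the calibration is good to about 2 mm. A picture is of the moment at which its call begins: read the wrist's pose just before it.
- arm.close_job(): hands the job in; it is judged then, once.
The state is a dict: "t": time; "joint_pos": joint angles; "dq": joint speeds; "joint_torque": joint torques, N m; "eef_pos": TCP position; "orientation": TCP orientation; "contact_force": force on the tool from outside, world axes, zero at the start; "ft_torque": the same for the moment, N m; "width": finger opening in mm; "gripper_force": force on a finger pad.
Only numpy, scipy, OpenCV 4.12 (cv2) and the standard library are available. Lean on these libraries where they do the work, as an engineer would, in place of code of your own. Each camera call takes 0.05 s, during which the arm holds its last target. There are 200 camera calls.

## Working session

There is one attempt and no reset: what is moved stays moved. The work goes in short steps, Python scripts to look and compute and a tool call to move; the robot and the scene stay as the last step left them, time stands still between calls to the robot, and variables do not carry over. Pictures are saved under pics/ and viewed, at most 10 in all, crops included, and the job is handed in when it is done.

Besides the shell and the picture viewer there is one more tool, called after "Emit:" as name(argument=value, ...), one argument or row to a line, values as JSON. carry_out: Moves the arm, as the interface text tells. Its arguments: {"type":"object","properties":{"steps":{"type":"array","items":{"type":"array","items":{"type":"number"}}},"grip":{"type":"number"},"squeeze":{"type":"number"}},"required":["steps"]}

```bash
mkdir -p pics; cat > h.py <<'E'
import numpy as np, cv2
from workcell import arm
def shot(n,f):
    c=arm.read_camera(n); cv2.imwrite('pics/'+f+'.png',c['pixels']); np.savez('pics/'+f+'.npz',**c); return c
def load(f): return dict(np.load('pics/'+f+'.npz'))
def world(c,u,v,d=None):
    d=c['depth'][v,u] if d is None else d
    p=np.array([(u-c['cx'])/c['fx']*d,(v-c['cy'])/c['fy']*d,d,1.])
    return (np.linalg.inv(c['camera_from_world'])@p)[:3]
def cloud(c):
    v,u=np.indices(c['depth'].shape); d=c['depth']
    P=np.stack([(u-c['cx'])/c['fx']*d,(v-c['cy'])/c['fy']*d,d,np.ones_like(d)],-1)
    W=(P@np.linalg.inv(c['camera_from_world']).T)[...,:3]; W[d<=0]=np.nan; return W
E
python3 - <<'E'
from h import *
import cv2
a=shot('scene','s1');b=shot('top','t1')
print(arm.pinch_z,arm.observe())
print(a['camera_from_world'],b['camera_from_world'],a['fx'],b['fx'])
cv2.imwrite('pics/s1b.png',cv2.resize(a['pixels'],(800,600)));cv2.imwrite('pics/t1b.png',cv2.resize(b['pixels'],(800,600)))
E
```

```text
18.700000000000003 {'t': 0.1, 'joint_pos': array([ 1.13411077,  0.32174231, -0.07006987,  1.45158349,  0.0226116 ,
        1.3707808 , -0.05690234]), 'dq': array([ 0.00061873, -0.00164673,  0.0003442 , -0.00377715, -0.00102393,
       -0.0006436 ,  0.00018034]), 'joint_torque': array([ 2.97486158e-04, -4.94877899e+01, -3.83694079e-01, -3.15214133e+01,
        1.30453749e-02,  7.37783324e-03, -1.92547674e-05]), 'eef_pos': array([ 282.91969971, -584.65576299,  230.3217043 ]), 'orientation': array([[ 9.00098811e-01,  4.35684988e-01, -8.50127278e-04],
       [ 4.35685803e-01, -9.00097561e-01,  1.50385856e-03],
       [-1.09988893e-04, -1.72400968e-03, -9.99998508e-01]]), 'contact_force': array([-0.43701309, -0.55086343,  0.83772845]), 'ft_torque': array([-0.01339547,  0.01271937,  0.04057342]), 'gripper_force': 0.0, 'width': 85.50875115150188}
[[-6.29516407e-01 -7.76787908e-01  1.75965938e-02  4.01586612e+02]
 [-5.23373141e-01  4.07190484e-01 -7.48516176e-01  4.36250541e+02]
 [ 5.74273149e-01 -4.80412798e-01 -6.62883017e-01  5.37068384e+02]
 [ 0.00000000e+00  0.00000000e+00  0.00000000e+00  1.00000000e+00]] [[-5.75011528e-03 -9.99280629e-01 -3.74854679e-02 -2.89914628e+00]
 [-9.96559330e-01  8.82590257e-03 -8.24112016e-02  6.93039144e+02]
 [ 8.26827605e-02  3.68826188e-02 -9.95893184e-01  9.13548295e+02]
 [ 0.00000000e+00  0.00000000e+00  0.00000000e+00  1.00000000e+00]] 352.0169625277101 378.701507028668
```

View pics/s1b.png

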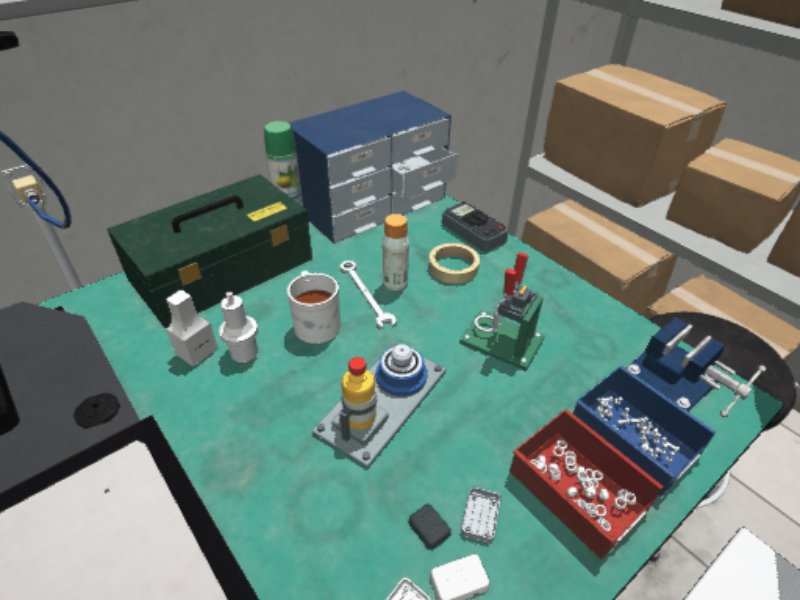

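View pics/t1b.png

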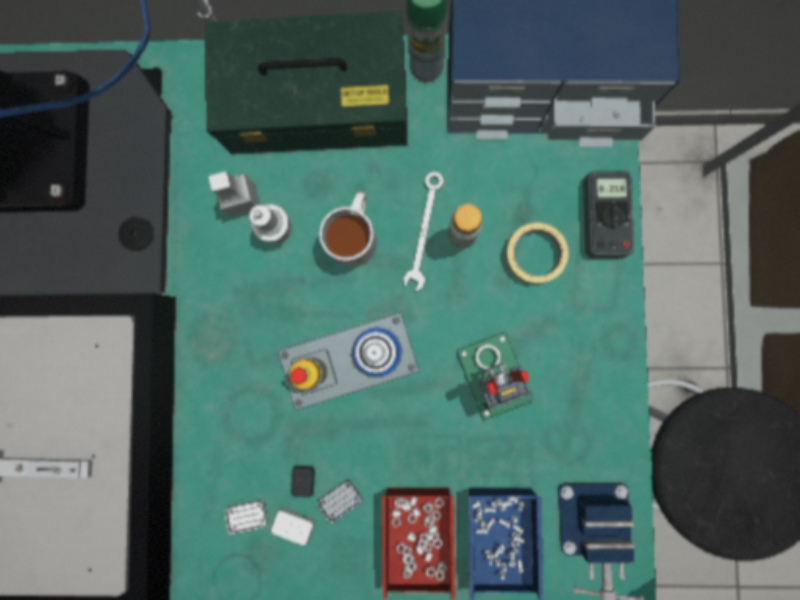

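Scene picture: the oil can is at about (358,375) with the hub at (402,368), and the stand with the pliers is at (510,300). The mug, bottle and tape lie farther back. Top picture: nozzle at (300,375), stub at (376,352), ring at (488,356), handles at (487–520,385). Next step is measuring from the depth data.

```bash
python3 - <<'E'
from h import *
for f in 's1','t1':
    c=load(f);W=cloud(c);p=c['pixels'].astype(int);B,G,R=p[...,0],p[...,1],p[...,2]
    roi=(W[...,0]>250)&(W[...,0]<800)&(abs(W[...,1])<260)
    red=(R>120)&(R>2.5*G)&(R>2.5*B)&roi&(W[...,2]>60)
    n,l,s,ce=cv2.connectedComponentsWithStats(red.astype(np.uint8))
    for i in range(1,n):
        if s[i,4]>8:
            q=W[l==i]; print(f,'red',s[i],q.mean(0).round(1),np.percentile(q,5,0).round(1),np.percentile(q,95,0).round(1))
            t=q[q[:,2]>np.percentile(q[:,2],98)-4];print('   top',t.mean(0).round(1),len(t))
    # stub circle: cluster z 55..75 near hub
    for nm,(u,v) in dict(stub=((402,368) if f=='s1' else (376,352)),).items():
        w0=world(c,int(u*.64),int(v*.64));print(nm,w0)
        d=np.hypot(W[...,0]-w0[0],W[...,1]-w0[1])
        for lo,hi in((38,50),(64,74)):
            q=W[(d<60)&(W[...,2]>lo)&(W[...,2]<hi)];print(lo,len(q),q.mean(0).round(1),((q.min(0)+q.max(0))/2).round(1),q.min(0).round(1),q.max(0).round(1))
    # base plates via colour/height
    blue=(B>100)&(B>1.8*R)&roi&(W[...,2]<60)&(W[...,2]>15)
    q=W[blue];print('blue',len(q),((q.min(0)+q.max(0))/2).round(1))
c=load('t1')
# crops
p=c['pixels']
cv2.imwrite('pics/crop.png',np.hstack([cv2.resize(p[190:270,170:275],None,fx=3.8,fy=3.8,interpolation=2),cv2.resize(p[205:285,280:350],None,fx=3.8,fy=3.8,interpolation=2)]))
E
```

```text
s1 red [324 162  13  18  87] [ 562.6 -161.7  155.9] [ 548.  -173.5  132.2] [ 571.2 -128.   170.4]
   top [ 557.6 -148.1  169.3] 28
s1 red [224 229  10   8  68] [566.8 135.7 139.5] [558.8 127.5 137.7] [575.2 144.3 140.9]
   top [566.8 135.6 139.5] 67
stub [589.47888135  41.26480933  43.86415463]
38 367 [591.   41.8  44.9] [598.8  34.7  43.9] [564.8   1.4  38.1] [632.8  68.   49.8]
64 111 [596.2  36.8  69.2] [598.7  35.   68.8] [583.   19.2  64.5] [614.4  50.7  73.1]
blue 475 [440.4 -70.6  38.3]
t1 red [187 236   9   9  62] [571.4 134.6 138.5] [563.2 127.2 136.4] [578.  142.6 140.4]
   top [571.7 135.3 139.1] 43
t1 red [333 238   5   6  19] [ 571.3 -173.8  168.5] [ 565.7 -177.9  166.9] [ 576.1 -169.6  169.6]
   top [ 571.3 -173.8  168.5] 19
t1 red [312 245   6   7  31] [ 555.9 -131.4  166.3] [ 549.6 -136.6  157.1] [ 561.6 -126.1  170.3]
   top [ 555.5 -130.5  168.8] 19
stub [602.63008996  32.1406143   71.1819107 ]
38 457 [601.5  33.8  44.2] [601.1  34.6  44.1] [568.2   2.7  39.1] [634.   66.6  49.1]
64 132 [601.5  34.2  68.4] [602.5  33.9  68.6] [588.3  18.4  64.2] [616.8  49.4  73.1]
blue 483 [444.8 -71.2  38. ]
```

View pics/crop.png

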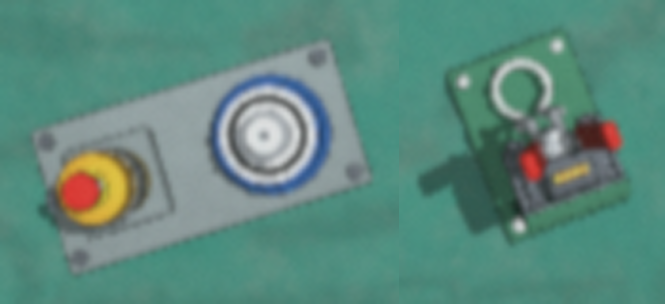

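The top picture crop shows the nozzle cap, stub and both handles clearly, and the pliers' yaw is about 20°. I'll go above the pliers for a wrist view, then on to the nozzle.

Emit:
carry_out(
  steps=[
    [0.025, -0.02, -0.03, 0, 0, 0.097],
    [0.045, -0.036, -0.02, 0, 0, 0],
    [0.05, -0.037, -0.02, 0, 0, 0],
    [0.05, -0.037, -0.01, 0, 0, 0],
    [0.05, -0.037, -0.01, 0, 0, 0],
    [0.05, -0.037, -0.01, 0, 0, 0],
    [0.05, -0.037, 0, 0, 0, 0],
    [0.04, -0.03, 0, 0, 0, 0],
  ],
  grip=1,
  squeeze=40,
)

```text
t: 1.1
eef_pos: [524.6, -206.4, 330.1]
orientation: [[0.939, 0.344, 0.0], [0.344, -0.939, 0.0], [0.0, -0.0, -1.0]]
contact_force: [1.3, -1.2, 0.0]
width: -0.2
gripper_force: 0.0
```

```bash
cat >> h.py <<'E'
def wshot(f):
    s=arm.observe(); c=arm.read_camera('wrist'); T=np.eye(4); T[:3,:3]=s['orientation']; T[:3,3]=s['eef_pos']
    c['camera_from_world']=np.linalg.inv(T@c['hand_eye']); cv2.imwrite('pics/'+f+'.png',c['pixels']); np.savez('pics/'+f+'.npz',**c); return c
def go(s,tgt):
    print('tool delta',((np.array(tgt)-s['eef_pos'])@s['orientation']).round(1))
def redblobs(c,zmin=60):
    W=cloud(c);p=c['pixels'].astype(int);B,G,R=p[...,0],p[...,1],p[...,2]
    red=(R>110)&(R>2.5*G)&(R>2.5*B)&(W[...,2]>zmin)&(W[...,2]<190)
    n,l,s,ce=cv2.connectedComponentsWithStats(red.astype(np.uint8))
    for i in range(1,n):
        if s[i,4]>25:
            q=W[l==i];t=q[q[:,2]>np.percentile(q[:,2],97)-4]
            print('red',s[i],'top mid',((np.percentile(t,2,0)+np.percentile(t,98,0))/2).round(1),t.mean(0).round(1),np.ptp(t,0).round(1))
E
python3 - <<'E'
from h import *
c=wshot('w1');s=arm.observe();print(s['t'],s['eef_pos'],s['orientation'].round(3),c['hand_eye'].round(2),s['width'])
redblobs(c)
E
```

```text
1.15 [ 528.24459604 -198.31194597  329.95411672] [[ 0.935  0.353  0.003]
 [ 0.353 -0.935  0.005]
 [ 0.004 -0.004 -1.   ]] [[   0.     -0.96   -0.28   70.69]
 [   1.      0.     -0.     -1.14]
 [   0.     -0.28    0.96 -142.37]
 [   0.      0.      0.      1.  ]] -0.13977609741986793
red [179 104  11  16 144] top mid [ 554.5 -130.3  168.4] [ 554.4 -130.3  168.8] [13.5  9.9  4.6]
red [232 104   9  16 123] top mid [ 570.4 -173.7  168.8] [ 570.5 -173.7  169. ] [13.3  9.5  4.4]
```

View pics/w1.png

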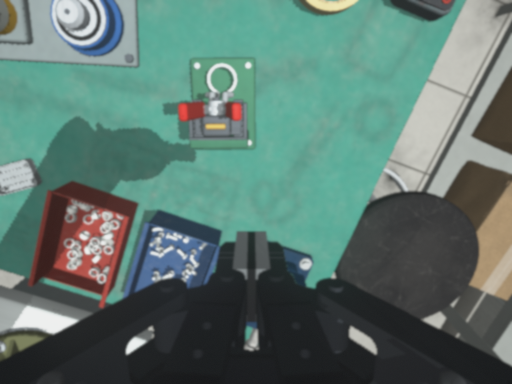

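The wrist picture shows the two handles at about (185,112) and (236,112), with the ring at (222,78) facing up, and the yaw is confirmed as 20°. Now to the nozzle.

Emit:
carry_out(
  steps=[
    [0.02, -0.03, 0.01, 0, 0, 0],
    [0.023, -0.048, 0.02, 0, 0, 0],
    [0.023, -0.048, 0.02, 0, 0, 0],
    [0.023, -0.048, 0.02, 0, 0, 0],
    [0.023, -0.048, 0.02, 0, 0, 0],
    [0.023, -0.048, 0.02, 0, 0, 0],
    [0.018, -0.029, 0.025, 0, 0, 0],
    [0, 0, 0, 0, 0, 0],
    [0, 0, 0, 0, 0, 0],
  ],
)

```text
$.steps: bad value
```

Emit:
carry_out(
  steps=[
    [0.02, -0.03, 0.01, 0, 0, 0],
    [0.023, -0.048, 0.02, 0, 0, 0],
    [0.023, -0.048, 0.02, 0, 0, 0],
    [0.023, -0.048, 0.02, 0, 0, 0],
    [0.023, -0.048, 0.02, 0, 0, 0],
    [0.023, -0.048, 0.02, 0, 0, 0],
    [0.018, -0.029, 0.025, 0, 0, 0],
    [0, 0, 0, 0, 0, 0],
  ],
)

```text
t: 2.15
eef_pos: [562.9, 127.3, 192.7]
orientation: [[0.938, 0.348, -0.005], [0.348, -0.938, 0.001], [-0.004, -0.003, -1.0]]
contact_force: [-0.6, -0.8, -0.3]
width: -0.1
gripper_force: 0.0
```

The first call had nine rows and was refused, and the eight-row one ran as meant. Next I'll measure the nozzle and stub from the wrist.

```bash
python3 - <<'E'
from h import *
wshot('w2a');c=wshot('w2');s=arm.observe();print(s['t'],s['eef_pos'],s['contact_force'])
redblobs(c);redblobs(load('w2a'))
W=cloud(c)
d=np.hypot(W[...,0]-600.5,W[...,1]-34.5)
for lo,hi,r in((64,74,25),(42,50,45)):
    q=W[(d<r)&(W[...,2]>lo)&(W[...,2]<hi)];print(lo,len(q))
    if len(q): print(q.mean(0).round(1),((q.min(0)+q.max(0))/2).round(1),np.ptp(q,0).round(1))
go(s,(570,135.3,150))
E
```

```text
2.25 [564.88056477 123.20965641 194.82044378] [-0.5239808  -1.12616603  0.7099427 ]
red [223 178  33  31 804] top mid [571.2 136.5 138.5] [571.4 136.4 138.6] [19.8 19.6  5. ]
red [228 178  33  32 809] top mid [571.1 136.5 138.5] [571.3 136.4 138.6] [20.1 19.8  5.2]
64 1093
[601.5  37.9  68.4] [600.9  36.2  67.7] [31.1 32.2  7.4]
42 2916
[602.8  40.5  44.5] [600.9  36.2  45.1] [67.1 67.   6.2]
tool delta [ 9.  -9.6 44.8]
```

View pics/w2.png

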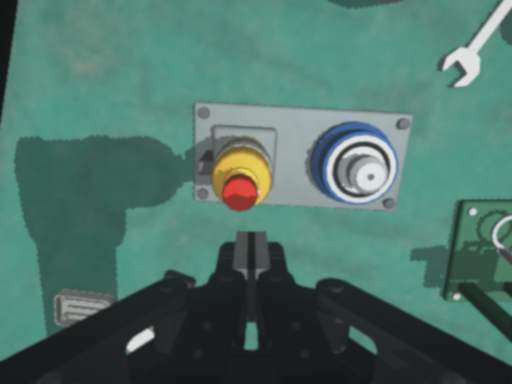

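The wrist picture shows the nozzle cap at (240,192) and the stub at (368,170). That gives a nozzle at (571,136) and a stub at (601,36). Next I'll go over the nozzle and press.

Emit:
carry_out(
  steps=[
    [0.01, -0.01, 0.02, 0, 0, 0],
    [0, 0, 0.024, 0, 0, 0],
    [0, 0, 0, 0, 0, 0],
  ],
)

```text
t: 2.62
eef_pos: [569.8, 135.9, 148.8]
orientation: [[0.94, 0.341, -0.004], [0.341, -0.94, -0.001], [-0.004, -0.001, -1.0]]
contact_force: [-0.2, 0.7, -0.1]
width: -0.2
gripper_force: 0.0
```

```bash
python3 - <<'E'
from h import *
s=arm.observe();print(s['eef_pos'],s['contact_force']);go(s,(571,136,128))
E
```

```text
[569.78072853 135.86030867 148.75514014] [-0.19022766  0.73074058 -0.10599448]
tool delta [ 1.3  0.3 20.7]
```

Emit:
carry_out(
  steps=[
    [0.001, 0, 0.01, 0, 0, 0],
    [0, 0, 0.007, 0, 0, 0],
    [0, 0, 0.003, 0, 0, 0],
    [0, 0, 0, 0, 0, 0],
    [0, 0, 0, 0, 0, 0],
  ],
)

```text
t: 3.25
eef_pos: [572.8, 137.1, 132.1]
orientation: [[0.94, 0.342, 0.002], [0.342, -0.94, -0.0], [0.002, 0.001, -1.0]]
contact_force: [1.9, 0.1, 5.1]
width: -0.3
gripper_force: 2.1
```

Emit:
carry_out(
  steps=[
    [0, 0, 0.003, 0, 0, 0],
    [0, 0, 0.002, 0, 0, 0],
    [0, 0, 0, 0, 0, 0],
  ],
)

```text
t: 3.62
eef_pos: [573.0, 137.2, 129.8]
orientation: [[0.94, 0.342, 0.003], [0.342, -0.94, -0.001], [0.002, 0.002, -1.0]]
contact_force: [-3.9, -3.0, 20.5]
width: -0.0
gripper_force: 10.5
```

The force has jumped to 20 N, so the cap is on its stop. Next I'll release it, check it is up, and go over the pliers with the gripper open.

Emit:
carry_out(
  steps=[
    [0, 0, -0.02, 0, 0, 0],
    [0, 0, -0.03, 0, 0, 0],
    [0, 0, -0.04, 0, 0, 0],
    [-0.01, 0.025, -0.02, 0, 0, 0],
    [-0.019, 0.05, 0, 0, 0, 0],
    [-0.019, 0.05, 0, 0, 0, 0],
    [-0.019, 0.05, 0, 0, 0, 0],
    [-0.019, 0.05, 0, 0, 0, 0],
  ],
  grip=0,
)

```text
t: 4.62
eef_pos: [567.0, -104.7, 235.5]
orientation: [[0.939, 0.343, -0.002], [0.343, -0.939, 0.001], [-0.002, -0.001, -1.0]]
contact_force: [0.8, -0.4, 0.7]
width: 85.8
gripper_force: 0.0
```

Emit:
carry_out(
  steps=[
    [-0.016, 0.035, 0, 0, 0, 0],
    [-0.005, 0.008, 0, 0, 0, 0],
    [0, 0, 0, 0, 0, 0],
    [0, 0, 0, 0, 0, 0],
  ],
)

```text
t: 5.12
eef_pos: [563.3, -148.6, 236.1]
orientation: [[0.939, 0.345, -0.0], [0.345, -0.939, 0.001], [0.0, -0.001, -1.0]]
contact_force: [-0.4, -0.1, 0.6]
width: 85.2
gripper_force: 0.0
```

```bash
python3 - <<'E'
from h import *
c=wshot('w3');s=arm.observe();print(s['t'],s['eef_pos'],s['orientation'].round(3),s['width'])
redblobs(c); go(s,(562.5,-152,136))
redblobs(shot('top','t2'))
E
```

```text
5.175 [ 563.37662694 -148.71220395  236.19358051] [[ 0.938  0.345 -0.   ]
 [ 0.345 -0.938  0.001]
 [ 0.    -0.001 -1.   ]] 85.49934118154314
red [218 197   9  19 152] top mid [ 554.9 -129.7  168.9] [ 555.  -129.8  168.9] [12.5  8.1  4.3]
red [288 196  10  19 157] top mid [ 571.2 -174.1  168.7] [ 571.3 -173.9  168.7] [12.   8.6  4.1]
tool delta [ -2.    2.9 100.2]
red [187 236   9   9  61] top mid [571.5 134.5 139.7] [571.4 134.7 139.3] [17.5 17.4  4.8]
```

View pics/w3.png

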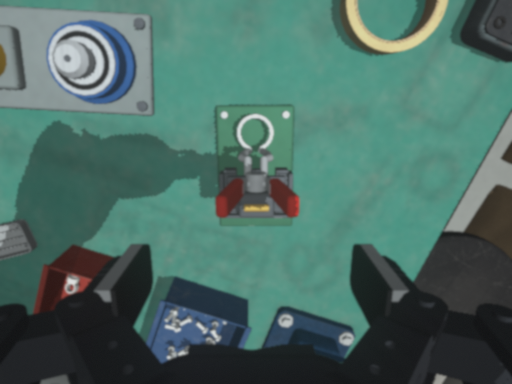

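The cap reads as back up, with its top at 139 mm. The picture shows the handles at (230,205) and (287,205), lying between the open fingers, and the yaw matches. Next is descending and gripping.

Emit:
carry_out(
  steps=[
    [-0.001, 0.003, 0.03, 0, 0, 0],
    [0, 0, 0.03, 0, 0, 0],
    [0, 0, 0.03, 0, 0, 0],
    [0, 0, 0.012, 0, 0, 0],
    [0, 0, 0, 0, 0, 0],
    [0, 0, 0, 0, 0, 0],
  ],
)

```text
t: 5.98
eef_pos: [564.2, -154.2, 135.6]
orientation: [[0.939, 0.343, 0.002], [0.343, -0.939, -0.001], [0.002, 0.001, -1.0]]
contact_force: [-0.6, -0.5, 0.7]
width: 85.4
gripper_force: 0.0
```

Emit:
carry_out(
  steps=[
    [0, 0, 0, 0, 0, 0],
    [0, 0, 0, 0, 0, 0],
    [0, 0, 0, 0, 0, 0],
    [0, 0, 0, 0, 0, 0],
    [0, 0, 0, 0, 0, 0],
    [0, 0, 0, 0, 0, 0],
    [0, 0, 0, 0, 0, 0],
  ],
  grip=1,
  squeeze=60,
)

```text
t: 6.85
eef_pos: [564.7, -152.9, 136.9]
orientation: [[0.939, 0.343, 0.003], [0.343, -0.939, 0.001], [0.003, 0.001, -1.0]]
contact_force: [-1.8, 2.5, 9.8]
width: 27.2
gripper_force: 60.3
```

```bash
python3 - <<'E'
from h import *
c=wshot('w4');s=arm.observe();print(s['t'],s['eef_pos'],s['orientation'].round(3),s['width'],s['gripper_force'],s['contact_force'])
cv2.imwrite('pics/w4b.png',cv2.resize(c['pixels'][60:300,100:412],None,fx=2,fy=2))
E
```

```text
6.9 [ 564.75091522 -152.82712713  136.87765814] [[ 0.939  0.343  0.004]
 [ 0.343 -0.939  0.001]
 [ 0.004  0.001 -1.   ]] 27.227282065471396 60.33666729927063 [-2.31627478  2.59183942 11.04941654]
```

View pics/w4b.png

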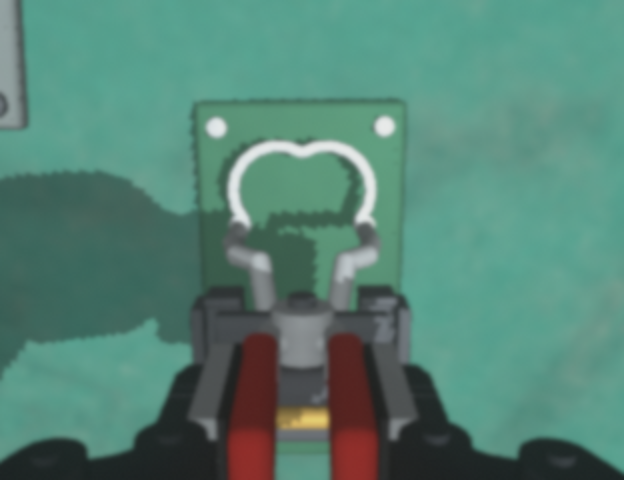

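The ring is spread and the handles are parallel, with the ring at about (300,200) in the crop. Next: lift straight up.

Emit:
carry_out(
  steps=[
    [0, 0, -0.008, 0, 0, 0],
    [0, 0, -0.016, 0, 0, 0],
    [0, 0, -0.016, 0, 0, 0],
    [0, 0, -0.016, 0, 0, 0],
    [0, 0, -0.016, 0, 0, 0],
    [0, 0, -0.016, 0, 0, 0],
    [0, 0, -0.016, 0, 0, 0],
    [0, 0, -0.008, 0, 0, 0],
  ],
)

```text
t: 7.9
eef_pos: [563.1, -154.8, 247.6]
orientation: [[0.94, 0.342, 0.0], [0.342, -0.94, -0.001], [0.0, 0.001, -1.0]]
contact_force: [-0.7, 0.2, -3.1]
width: 27.0
gripper_force: 63.1
```

Emit:
carry_out(
  steps=[
    [0, 0, 0, 0, 0, 0],
    [0, 0, 0, 0, 0, 0],
    [0, 0, 0, 0, 0, 0],
  ],
)

```text
t: 8.28
eef_pos: [562.7, -154.3, 245.4]
orientation: [[0.94, 0.342, -0.001], [0.342, -0.94, 0.0], [-0.001, -0.001, -1.0]]
contact_force: [-0.3, 0.1, -3.0]
width: 26.8
gripper_force: 63.1
```

```bash
python3 - <<'E'
from h import *
c=wshot('w5');s=arm.observe();print(s['t'],s['eef_pos'],s['orientation'].round(3),s['width'],s['gripper_force'],s['contact_force'])
W=cloud(c);T=(W-s['eef_pos'])@s['orientation']
# ring: bright-ish points near expected location in tool frame
m=(abs(T[...,2]-112)<9)&(abs(T[...,0]-20)<40)&(abs(T[...,1])<40)
v,u=np.nonzero(m);print(m.sum(),u.min(),u.max(),v.min(),v.max())
for z0,z1 in((103,107),(107,110),(110,113),(113,121)):
    q=T[m&(T[...,2]>z0)&(T[...,2]<=z1)];print(z0,len(q),np.percentile(q,[1,50,99],0).round(1).tolist() if len(q) else '')
im=cv2.resize(c['pixels'][60:300,100:412],None,fx=2,fy=2);cv2.imwrite('pics/w5b.png',im)
np.save('pics/T5.npy',T)
E
```

```text
8.325 [ 562.82440302 -154.26685371  245.53317554] [[ 0.94   0.342 -0.001]
 [ 0.342 -0.94   0.   ]
 [-0.001 -0.001 -1.   ]] 27.474198342219182 63.07999849319458 [-0.66057943  0.45095084 -3.1985513 ]
774 214 287 130 174
103 6 [[11.4, -26.0, 103.4], [14.2, -1.2, 103.6], [14.4, 22.0, 104.8]]
107 17 [[13.4, -28.8, 109.3], [21.4, -25.0, 109.9], [41.0, 24.0, 110.0]]
110 730 [[11.0, -29.5, 110.1], [35.0, -2.0, 111.3], [43.2, 25.9, 112.8]]
113 21 [[13.6, -29.2, 113.1], [30.9, -0.5, 113.7], [43.0, 22.5, 115.0]]
```

View pics/w5b.png

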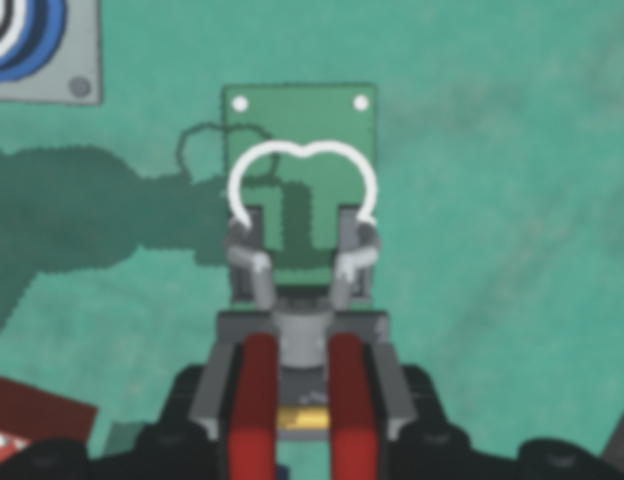

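The ring is carried well, with its notch at about (302,152) in the crop and the ring centred near (302,205). Next I'll find the centre of clearance in the ring.

```bash
python3 - <<'E'
from h import *
T=np.load('pics/T5.npy');m=(abs(T[...,2]-111.3)<3)&(abs(T[...,0]-25)<22)&(abs(T[...,1])<40)
q=T[m][:,:2]
best=max(((np.hypot(*(q-[x,y]).T).min(),x,y) for x in np.arange(8,32,.5) for y in np.arange(-5,3,.5)))
print(best)
for x in (16,18,20,22,24): print(x,np.hypot(*(q-[x,-1.8]).T).min().round(1))
n=q[abs(q[:,1]+1.8)<1.5];print('notch x',n.min(0),n.max(0))
for x in range(10,44,3):
    r=q[abs(q[:,0]-x)<1];l=r[r[:,1]<-8,1];g=r[r[:,1]>5,1]
    print(x,l.min().round(1) if len(l) else'',l.max().round(1) if len(l) else'',g.min().round(1) if len(g) else'',g.max().round(1) if len(g) else '')
E
```

```text
(np.float64(20.54107402816037), np.float64(16.5), np.float64(-2.0))
16 20.5
18 19.2
20 17.2
22 15.2
24 13.2
notch x [37.1881843  -2.74565775] [41.45812738 -0.47841057]
10 -30.1 -22.2 18.9 26.0
13 -29.8 -22.1 18.9 25.9
16 -28.1 -23.6 19.6 24.2
19 -28.8 -25.1 21.1 25.7
22 -29.6 -25.8 22.4 26.4
25 -29.4 -26.3 22.4 26.4
28 -29.5 -25.6 22.3 25.5
31 -28.6 -24.0 20.8 25.3
34 -27.0 -23.2 18.4 23.8
37 -25.3 -19.3 14.6 22.1
40 -22.2 -8.0 5.5 18.4
43 -17.0 -8.7 5.5 13.0
```

Emit:
carry_out(
  steps=[
    [0.01, -0.02, 0, 0, 0, 0],
    [0.018, -0.036, 0, 0, 0, 0],
    [0.018, -0.036, 0, 0, 0, 0],
    [0.018, -0.036, 0, 0, 0, 0],
    [0.012, -0.024, 0, 0, 0, 0],
    [0.006, -0.012, 0.01, 0, 0, 0],
    [0, 0, 0.015, 0, 0, 0],
    [0, 0, 0.01, 0, 0, 0],
  ],
)

```text
t: 9.32
eef_pos: [583.3, 25.6, 209.0]
orientation: [[0.94, 0.34, -0.003], [0.34, -0.94, -0.001], [-0.003, 0.0, -1.0]]
contact_force: [-0.5, -0.7, -2.5]
width: 27.3
gripper_force: 63.1
```

Emit:
carry_out(
  steps=[
    [0, 0, 0, 0, 0, 0],
    [0, 0, 0, 0, 0, 0],
    [0, 0, 0, 0, 0, 0],
  ],
)

```text
t: 9.7
eef_pos: [584.5, 27.4, 211.8]
orientation: [[0.94, 0.342, 0.001], [0.342, -0.94, -0.0], [0.001, 0.001, -1.0]]
contact_force: [-0.1, -0.0, -3.1]
width: 27.1
gripper_force: 63.1
```

```bash
python3 - <<'E'
from h import *
c=wshot('w6');s=arm.observe();print(s['t'],s['eef_pos'],s['orientation'].round(3),s['width'],s['gripper_force'],s['contact_force'])
T=(cloud(c)-s['eef_pos'])@s['orientation']
near=(abs(T[...,0]-22)<50)&(abs(T[...,1])<50)
z=s['eef_pos'][2]
for n,lo,hi in(('ring',108,116),('stubtop',z-73,z-66),('hubface',z-48,z-41)):
    q=T[near&(T[...,2]>lo)&(T[...,2]<hi)];print(n,len(q),np.percentile(q,[.5,50,99.5],0).round(1).tolist() if len(q) else '')
np.save('pics/T6.npy',T)
cv2.imwrite('pics/w6b.png',cv2.resize(c['pixels'][60:300,100:412],None,fx=2,fy=2))
go(s,(583.6,28.1,z))
E
```

```text
9.75 [584.43415844  27.63009025 211.76825432] [[ 0.94   0.342  0.001]
 [ 0.342 -0.94  -0.   ]
 [ 0.001  0.001 -1.   ]] 27.053781420826738 63.08776259422302 [ 0.50935965 -0.38048523 -2.56834222]
ring 769 [[10.6, -29.4, 109.4], [34.5, -1.8, 111.1], [43.3, 26.5, 114.0]]
stubtop 862 [[4.2, -16.7, 140.5], [18.8, -2.7, 142.5], [32.2, 11.9, 145.7]]
hubface 2329 [[-14.3, -33.5, 165.1], [20.9, -1.9, 167.0], [51.5, 27.6, 170.4]]
tool delta [-0.6 -0.7 -0. ]
```

View pics/w6b.png

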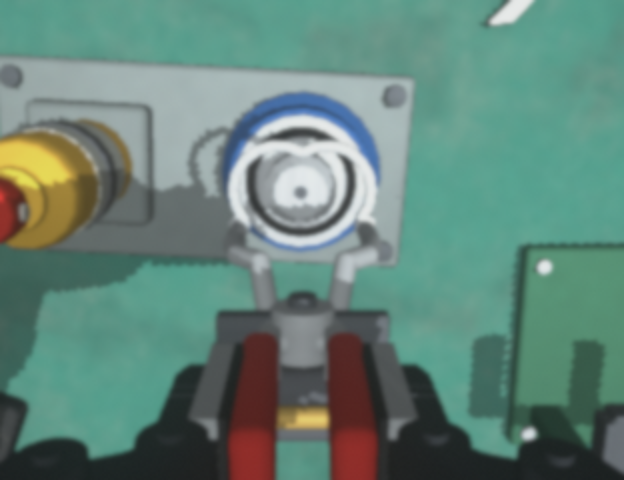

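The picture shows the stub centred at (300,190), inside the spread ring. I'll make a 0.7 mm correction and lower.

Emit:
carry_out(
  steps=[
    [-0.0004, -0.0008, 0, 0, 0, 0],
    [0, 0, 0.008, 0, 0, 0],
    [0, 0, 0.008, 0, 0, 0],
    [0, 0, 0.008, 0, 0, 0],
    [0, 0, 0.004, 0, 0, 0],
    [0, 0, 0, 0, 0, 0],
    [0, 0, 0, 0, 0, 0],
  ],
)

```text
t: 10.62
eef_pos: [583.7, 28.5, 183.4]
orientation: [[0.94, 0.342, 0.0], [0.342, -0.94, -0.0], [0.0, 0.0, -1.0]]
contact_force: [0.9, 0.5, -2.0]
width: 27.1
gripper_force: 63.1
```

```bash
python3 - <<'E'
from h import *
s=arm.observe();print(s['t'],s['eef_pos'],s['contact_force'],s['ft_torque']);go(s,(583.8,28.2,159.5))
E
```

```text
10.625 [583.65319944  28.47561799 183.42613109] [ 0.9261569   0.51259943 -2.03356557] [ 0.04624277 -0.02222448  0.01999572]
tool delta [ 0.   0.3 23.9]
```

No contact, with the ring now at about the stub's taper. Continuing down.

Emit:
carry_out(
  steps=[
    [0, 0, 0.005, 0, 0, 0],
    [0, 0, 0.006, 0, 0, 0],
    [0, 0, 0.006, 0, 0, 0],
    [0, 0, 0.004, 0, 0, 0],
    [0, 0, 0.002, 0, 0, 0],
    [0, 0, 0, 0, 0, 0],
    [0, 0, 0, 0, 0, 0],
  ],
)

```text
t: 11.5
eef_pos: [583.6, 28.5, 160.3]
orientation: [[0.94, 0.342, 0.0], [0.342, -0.94, -0.0], [0.0, 0.0, -1.0]]
contact_force: [-0.3, -0.8, -3.6]
width: 27.2
gripper_force: 63.1
```

Emit:
carry_out(
  steps=[
    [0, 0, 0.001, 0, 0, 0],
    [0, 0, 0.001, 0, 0, 0],
    [0, 0, 0, 0, 0, 0],
    [0, 0, 0, 0, 0, 0],
  ],
)

```text
t: 12.0
eef_pos: [583.7, 28.5, 159.8]
orientation: [[0.94, 0.342, 0.001], [0.342, -0.94, -0.001], [0.001, 0.001, -1.0]]
contact_force: [-3.7, -0.4, 5.4]
width: 27.3
gripper_force: 64.1
```

```bash
python3 - <<'E'
from h import *
c=wshot('w7');s=arm.observe();print(s['t'],s['eef_pos'],s['orientation'].round(3),s['width'],s['gripper_force'],s['contact_force'],s['ft_torque'])
T=(cloud(c)-s['eef_pos'])@s['orientation'];z=s['eef_pos'][2]
near=(abs(T[...,0]-22)<50)&(abs(T[...,1])<50)
for n,lo,hi in(('stubtop',z-73,z-66),('ring+hub',108,118)):
    q=T[near&(T[...,2]>lo)&(T[...,2]<hi)];print(n,len(q),np.percentile(q,[.5,50,99.5],0).round(1).tolist() if len(q) else '')
redblobs(shot('top','t3'))
cv2.imwrite('pics/w7b.png',cv2.resize(c['pixels'][60:300,100:412],None,fx=2,fy=2))
E
```

```text
12.05 [583.70319463  28.47000199 159.77564247] [[ 0.94   0.342  0.001]
 [ 0.342 -0.94  -0.001]
 [ 0.001  0.001 -1.   ]] 26.982313524311998 64.14442777633667 [-2.79498498  0.81150414  5.51668883] [-0.08191532  0.71707092  0.01002772]
stubtop 1295 [[4.8, -25.5, 87.4], [19.0, -1.2, 90.5], [32.7, 22.5, 93.7]]
ring+hub 3474 [[-13.6, -33.9, 109.6], [29.2, -1.9, 114.7], [51.0, 31.1, 117.9]]
```

View pics/w7b.png

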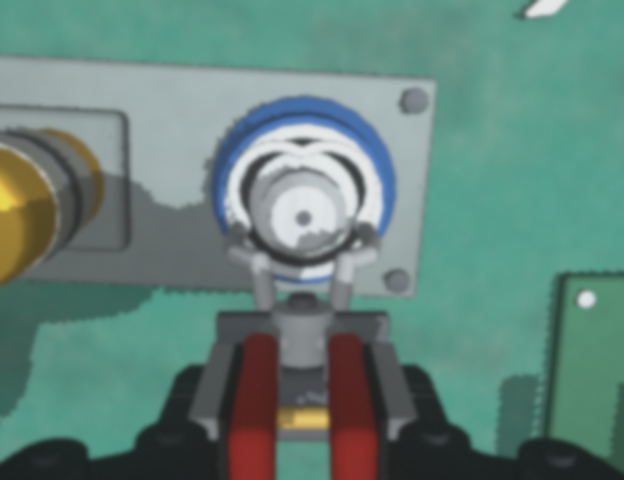

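The ring lies on the hub's face: the wrist force went from −3 N to +5 N. The stub at (303,215) stands inside the spread ring, and the pliers are upright and squeezed. I'm handing in.

```bash
python3 -c "
from workcell import arm
print(arm.close_job())"
```

```text
the job is handed in; nothing more can be done
None
```

I pressed the nozzle cap right down and it came back up. The pliers are gripped upright, with the ring held spread round the groove on the hub's face. The job was handed in at about 12 s; the judge's verdict was not shown.

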